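Hang a bottle caddy in the notch of an equipment rail

ROBOT

A 6-joint arm with a two-finger parallel gripper is mounted at the origin on a cart in front of the work surface, level with it; the furniture and walls round the work are solid. World frame = base frame: x ahead of the robot, y to its left, z up, the work surface at z = 0. Lengths are in m, angles in rad, forces in N, time in s.
With the tool pointing down it reaches from about 0.375 to 0.75 m from the base axis. Payload 9 kg.
Tool frame: the origin (TCP) lies at the very end of the fingers, on their centre line; the grasp point (between the pads) lies 19 mm behind it (robot.grasp_offset is the distance from the TCP to the grasp point, in m); z points along the fingers, y is the direction in which the jaws open and shut (so a half turn about z gives the same grasp; the last joint's range is limited). The gripper opens to 85 mm and grips with 20 to 120 N. Pads are 22 mm wide; open, the fingers measure 114 mm over their backs; the gripper's body (76 mm by 85 mm) begins 54 mm behind the grasp point. The pads swing forward as they close: fully open they stand 13 mm farther back than shut.
Start: joints at [1.099, 0.104, 0.097, 1.564, 0, 1.353], TCP at [0.151, 0.581, 0.209] pointing down, gripper open.
Joint ranges: [-2.99, 2.99], [-0.84, 1.86], [-1.1, 1.16], [-1.84, 2.11], [-1.51, 1.56], [-3.14, 3.14]. Speed limits (rad/s): [2.22, 2.22, 2.57, 3.14, 3.14, 3.14].

INTERFACE

Orientations are given as a unit quaternion [x, y, z, w].
In Python, from cell import monitor, optics, ticket, robot gives the robot as it stands.
- The arm moves only by the tool play_rows, never from a script. Its argument "increments" is a list of rows, each a list of 7 numbers: the finger opening in mm, from 0 to 85.4, then the shift along the world's x, y, z each as a share of 0.5 m, from -1 to 1, then the turn, a rotation vector about the world's x, y, z each as a share of pi/2 rad, from -1 to 1. A call has exactly 10 rows; each row is the pose to reach, as a shift and turn from the pose commanded when the call began; what a row does not reach only later rows make up. A row lasts 1/12 s, in which the tool goes at most 41.7 mm and 7.16 degrees, less where a joint would pass 70% of its speed; a pose out of reach is approached as far as the arm can. A call with a number of a shift or a turn outside -1 to 1 is refused whole. A call with a gripper value outside its range is refused whole. The fingers move at their own pace and stop on an object; the grip force is fixed at half the most. Time passes only in rows, so rows that repeat a pose let the fingers close, or fill a call up. It gives the time, the measured TCP pose, the force and the opening at its end, in the units of the state.
- monitor.get_state(): the state, without advancing time (a new reading comes with each control period).
- optics.read_camera(name): name is "scene" or "top"; returns (picture, depth): 384x512x3 uint8, blue, green, red; 384x512 float32, m along the optical axis (not along the pixel's ray), 0 where there is no reading.
- optics.camera_params(name): a dict with "mtx" (3x3 intrinsics, pixels), "R" (3x3) and "t" (3): a world point X has camera coordinates R X + t. Camera axes: x right, y down, z forward; pixel columns grow to the right and rows downward; lengths in m; the calibration is good to about 2 mm. A picture is of the moment at which its call begins. camera_params takes no time and is no camera call.
- ticket.sign_off(): hands the job in, once; it reports no verdict.
The state is a dict: "time_s": time; "q": joint angles; "qvel": joint speeds; "joint_torque": joint torques, N m; "eef_pos": TCP position; "tcp_rot": TCP orientation; "wrist_force": force on the tool from outside, world axes, zero at the start; "moment": the same for the moment, N m; "grip_width": finger opening in m.
Only numpy, scipy, OpenCV 4.12 (cv2) and the standard library are available. Lean on these libraries where they do the work, as an engineer would, in place of code of your own. Each camera call takes 0.05 s, during which the arm holds its last target. There are 200 camera calls.

TASK

Lift the blue bottle caddy, which has a black grip tab on top, and hang it by its steel claw on the rail of the stand, bottle to the front, with the claw fully down in the notch of the rail's top edge. Exactly where the notch lies must be felt out, so press on the rail only lightly. Once the claw sits in the notch, let go gradually so that the front-heavy caddy leans back without a sudden swing; keep it upright throughout and leave the other things where they are.

Things in the scene. Friction and masses are not known exactly. Their poses are not given: they have to be found in the camera images.
- caddy_grip (a point): Middle of the black ribbed grip tab on top of the loose blue bottle caddy: 12 mm thick (x), 26 mm wide (y), 46 mm high (22 mm above this point, 24 mm below it to the claw's top). Caddy axes: z up, +x to the claw (back), -x to the white bottle held fast in it (front). Stands on the table at first, this point 174 mm above its underside.
- caddy_claw (a point): Centre of the underside of the claw's bridge, the surface that will rest on the rail: 11 mm behind (+x) and 34 mm below caddy_grip. The claw is a channel open downward, 16 mm wide inside (x, from back plate to lip), 32 mm wide over its outside in y; its lip hangs 18 mm below the bridge.
- caddy: The whole caddy with its bottle: about 76 mm wide (y), floor from x = -74 to 0 mm, back plate 6 mm thick and 60 mm wide at x = 0 and 150 mm high, 196 mm high with the tab; roughly 0.3 kg, its centre of mass some 30 mm in front of (-x) the tab. Origin on its underside, below the tab.
- stand: Fixed grey stand holding a level steel rail along its y. Origin on the table under the rail's middle; +x to the back, -x the side where the caddy hangs, z up. Posts 10 mm thick (x) at y = +-98 mm carry the rail; clamps behind the rail begin 87 mm to each side of y = 0. Base plate 10 mm high, 230 mm long, reaching 45 mm to the front.
- amber_bottle: Loose brown bottle with red cap, 33 mm wide, 63 mm high, a bystander; origin at its underside.
- pink_dish: Loose covered dish with a pink filling, 63 mm wide, 16 mm high, a bystander; origin at its underside.
- tape_roll: Loose roll of beige tape lying flat, 100 mm wide, 25 mm high, a bystander; origin at its underside.
- rail_top (a point): Mid-length, top edge of the rail, 193 mm above the stand's origin (stand axes). Rail 10 mm thick (x from -5 to +5 mm), over 90 mm long to each side. Its top edge has one notch, 38 mm long (y), 8 mm deep (floor at 185 mm), whose place is NOT measured: its centre is anywhere within 40 mm to either side of this point. The rail holds still under loads below 100 N.
- back_rest (a point): Middle of the front face of the grey back rest bar below the rail: face at stand x = +1 mm (6 mm behind the rail's front face), 65 to 91 mm high, between the posts. Hung and let go, the front-heavy caddy swings its lower end back until its back plate leans on this bar, some 4 to 7 degrees from upright.

How it is judged:
By the outcome, as a careful person would: the job done as asked, in the order asked, and still so for the second after the job is handed in, with the robot touching nothing.
It also fails if it takes over 72 s, if anything falls off the work surface, if the arm or the gripper's body presses on something with over 40 N, if the wrist force passes 120 N, or if a joint passes its speed limit or range.

## Working session

There is one attempt and no reset: what is moved stays moved. The work goes in short steps, Python scripts to look and compute and a tool call to move; the robot and the scene stay as the last step left them, time stands still between calls to the robot, and variables do not carry over. Pictures are saved under pics/ and viewed, on a budget of 10 in all, crops included, one or two more only if the job needs it, and the job is handed in when it is done.

Besides the shell and the picture viewer there is one more tool, called after "Request:" as name(argument=value, ...), one argument or row to a line, values as JSON. play_rows: Moves the arm, as the interface text tells. Shift numbers are shares of 0.5 m and turn numbers shares of pi/2 rad, none past 1 either way. Its arguments: {"type":"object","properties":{"increments":{"type":"array","items":{"type":"array","items":{"type":"number"}}}},"required":["increments"]}

```bash
ls; mkdir -p pics
python3 - <<'E'
from cell import monitor, optics, ticket, robot
import cv2, numpy as np
print(monitor.get_state())
for n in ("scene","top"):
    im,d=optics.read_camera(n); cv2.imwrite(f"pics/{n}0.png",im); np.save(f"pics/{n}0.npy",d)
    print(n,optics.camera_params(n), (d>0).mean())
E
```

```text
pics
{'time_s': 0.0, 'q': array([1.09930569e+00, 1.04694876e-01, 9.64560229e-02, 1.56390120e+00,
       1.50224632e-05, 1.35309252e+00]), 'qvel': array([8.25758827e-04, 4.57149147e-04, 1.53720908e-03, 1.42709402e-03,
       1.74243740e-03, 1.77812793e-05]), 'joint_torque': array([-1.14476246e-03, -5.56933272e+01,  5.03647935e+01,  1.68808317e-02,
       -4.17882429e-04, -1.39759794e-05]), 'eef_pos': array([0.15046033, 0.58044968, 0.20791765]), 'tcp_rot': array([ 1.26553128e-01,  9.91959603e-01, -6.29828046e-04, -2.34036890e-04]), 'wrist_force': array([ 0.06510253, -0.49514687, -0.5489514 ]), 'moment': array([-0.03270723,  0.01013156, -0.01671777]), 'grip_width': 0.0855191802075911}
scene {'mtx': array([[493.1420996 ,   0.        , 255.67946509],
       [  0.        , 493.1420996 , 196.66684651],
       [  0.        ,   0.        ,   1.        ]]), 'R': array([[-0.92037066,  0.3909727 ,  0.00762934],
       [ 0.3290852 ,  0.78492824, -0.52496723],
       [-0.21123634, -0.48065373, -0.85108824]]), 't': array([ 0.44458373, -0.20854834,  1.62182186])} 0.9960734049479166
top {'mtx': array([[374.37307456,   0.        , 250.00364881],
       [  0.        , 374.37307456, 184.60392623],
       [  0.        ,   0.        ,   1.        ]]), 'R': array([[-0.01776828, -0.99982408,  0.00600864],
       [-0.98505706,  0.01647555, -0.17143847],
       [ 0.17130931, -0.00896502, -0.98517651]]), 't': array([0.14947917, 0.55844341, 1.2805592 ])} 0.9960225423177084
```

View pics/scene0.png

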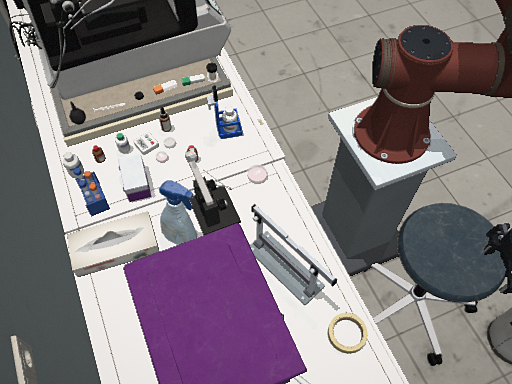

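View pics/top0.png

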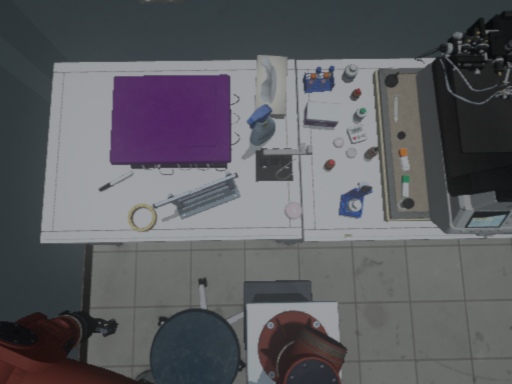

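The scene view shows the caddy at about (229,122), the stand at about (290,255), the tape at (348,332) and the pink dish at (257,174). The top view shows the caddy at (352,205) and the stand at (205,195). Next I'll crop both and get 3D points from depth.

```bash
cat > h.py <<'E'
import cv2, numpy as np
from cell import monitor, optics, ticket, robot
def world(n,d):
    p=optics.camera_params(n);v,u=np.mgrid[:384,:512]
    K=p["mtx"];c=np.stack([(u-K[0,2])/K[0,0]*d,(v-K[1,2])/K[1,1]*d,d],-1)
    return (c-p["t"])@p["R"]
def ray(n,u,v,z):
    p=optics.camera_params(n);K=p["mtx"];C=-p["R"].T@p["t"]
    r=p["R"].T@np.array([(u-K[0,2])/K[0,0],(v-K[1,2])/K[1,1],1]);return C+r*(z-C[2])/r[2]
def proj(n,X):
    p=optics.camera_params(n);c=p["mtx"]@(p["R"]@np.array(X)+p["t"]);return c[:2]/c[2]
E
python3 - <<'E'
from h import *
S=cv2.imread("pics/scene0.png");T=cv2.imread("pics/top0.png")
a=S[75:150,195:265];b=T[170:235,325:385];c=S[195:310,240:345];e=T[165:225,145:250]
f=lambda i,w,h:cv2.resize(i,(w,h),interpolation=cv2.INTER_CUBIC)
cv2.imwrite("pics/crop0.png",np.vstack([np.hstack([f(a,400,300),f(b,400,300)]),np.hstack([f(c,400,300),f(e,400,300)])]))
for n,box in (("scene",(75,150,195,265)),("top",(170,235,325,385))):
    W=world(n,np.load(f"pics/{n}0.npy"));I=S if n=="scene" else T
    sub=np.zeros((384,512),bool);sub[box[0]:box[1],box[2]:box[3]]=1
    h=cv2.cvtColor(I,cv2.COLOR_BGR2HSV)
    blue=sub&(h[...,0]>100)&(h[...,0]<130)&(h[...,1]>130)
    hi=sub&(W[...,2]>0.155)&(W[...,2]<.22)
    blk=sub&(I.max(-1)<70)&(W[...,2]>0.13)&(W[...,2]<.22)
    for m in (blue,hi,blk): 
        P=W[m];print(n,m.sum(),P.mean(0).round(4) if len(P) else 0,P.min(0).round(3),P.max(0).round(3))
    # table height
    t=(np.abs(W[...,2])<.02)&(I.min(-1)>200);print("table",np.median(W[t][:,2]))
# stand
for n,box in (("scene",(195,310,240,345)),("top",(165,225,145,250))):
    W=world(n,np.load(f"pics/{n}0.npy"));w=W[box[0]:box[1],box[2]:box[3]]
    m=(w[...,2]>.18)&(w[...,2]<.205);P=w[m]
    if len(P):
        c=P.mean(0);u,s,vt=np.linalg.svd(P-c);print(n,m.sum(),c.round(4),vt[0].round(4),((P-c)@vt[0]).min(),((P-c)@vt[0]).max(),P[:,2].max())
E
```

```text
scene 341 [ 0.4975 -0.2029  0.0449] [ 0.449 -0.266 -0.001] [0.82  0.769 1.267]
scene 76 [ 0.5221 -0.225   0.1816] [ 0.514 -0.248  0.156] [ 0.528 -0.203  0.201]
scene 59 [ 0.5217 -0.2229  0.1802] [ 0.514 -0.242  0.132] [ 0.527 -0.215  0.201]
table -0.00033969700417686125
top 128 [ 0.4748 -0.2099  0.0267] [ 0.445 -0.261 -0.003] [ 0.524 -0.181  0.152]
top 60 [ 0.5197 -0.2286  0.1846] [ 0.513 -0.244  0.157] [ 0.529 -0.218  0.198]
top 41 [ 0.5184 -0.2259  0.1784] [ 0.513 -0.237  0.135] [ 0.525 -0.218  0.196]
table nan
scene 848 [0.5527 0.3327 0.1878] [ 0.0224 -0.9997  0.013 ] -0.11516783993217641 0.1528901479146898 0.19815919441813704
top 349 [0.5235 0.3123 0.1899] [-0.3484  0.9373  0.002 ] -0.13992856038804988 0.14096765799078376 0.19934893994757963
  return _methods._mean(a, axis=axis, dtype=dtype,
  ret = ret.dtype.type(ret / rcount)
```

View pics/crop0.png

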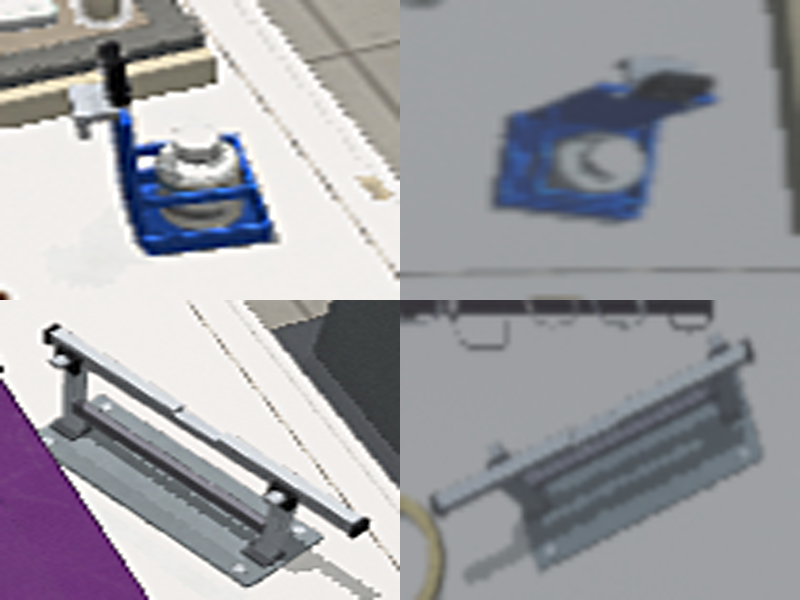

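The crops show the caddy's claw pointing to world +x and the bottle toward the robot. The rail runs at a yaw of about 20°, with the clamps on the +x side, so the front faces the robot. A possible notch edge shows near scene pixel (287,236). Next come finer measurements.

Run:
```python
from h import *
S=cv2.imread("pics/scene0.png");T=cv2.imread("pics/top0.png")
for n in("scene","top"):
    p=optics.camera_params(n);print(n,"C",(-p["R"].T@p["t"]).round(3))
c0=np.array([.5235,.3123]);d=np.array([-.3484,.9373])
for n,box in (("scene",(195,310,240,345)),("top",(165,225,145,250))):
    W=world(n,np.load(f"pics/{n}0.npy"))
    for it in range(3):
        q=W[...,:2]-c0;s=q@d;o=q@np.array([d[1],-d[0]])
        m=(W[...,2]>.183)&(W[...,2]<.203)&(abs(o)<(.02,.012,.008)[it])&(abs(s)<(.16 if it<2 else .085))
        P=W[m];A=np.polyfit((P[:,:2]-c0)@d,(P[:,:2]-c0)@np.array([d[1],-d[0]]),1)
        c=P.mean(0)
        dd=d-0+A[0]*np.array([d[1],-d[0]]);c0=c0+A[1]*np.array([d[1],-d[0]]);d=dd/np.linalg.norm(dd)
    q=W[...,:2]-c0;s=q@d;o=q@np.array([d[1],-d[0]])
    m2=(abs(o)<.012)&(W[...,2]>.17)&(W[...,2]<.21);print(n,m.sum(),"line",c0.round(4),"yaw",np.degrees(np.arctan2(-d[0],d[1])),"ends",s[m2].min(),s[m2].max(),"z",np.percentile(W[m][:,2],[5,50,95]).round(4),"o",np.percentile(o[m],[2,98]).round(4))
    # z profile along
    for k in np.arange(-.15,.151,.01):
        mm=m2&(abs(s-k)<.005);
        if mm.any(): print(f"{k:.2f}:{mm.sum()},{np.median(W[mm][:,2]):.4f},{W[mm][:,2].max():.3f}",end="  ")
    print()
    # heights of surroundings
    print("obstacles z max by y (x<.75):",[(round(y,2),round(float(np.max(W[...,2][(abs(W[...,1]-y)<.05)&(W[...,0]>.25)&(W[...,0]<.62)&(W[...,2]<.6)],initial=-1)),3)) for y in np.arange(-.4,.6,.1)])
z=cv2.resize(S[200:285,245:345],(800,600),interpolation=cv2.INTER_CUBIC);cv2.imwrite("pics/rail0.png",z)
```

```text
scene C [0.82  0.769 1.267]
top C [0.333 0.152 1.356]
scene 326 line [0.5232 0.3122] yaw 20.08065881546341 ends -0.845316032948258 0.14199155979651548 z [0.1837 0.1911 0.195 ] o [-0.0063  0.0051]
-0.14:17,0.1909,0.194  -0.13:22,0.1916,0.195  -0.12:28,0.1898,0.195  -0.11:31,0.1884,0.195  -0.10:34,0.1849,0.196  -0.09:26,0.1911,0.198  -0.08:25,0.1909,0.196  -0.07:27,0.1891,0.196  -0.06:27,0.1909,0.197  -0.05:27,0.1898,0.195  -0.04:28,0.1909,0.195  -0.03:26,0.1909,0.195  -0.02:31,0.1866,0.196  -0.01:21,0.1833,0.188  0.00:23,0.1844,0.189  0.01:24,0.1839,0.188  0.02:23,0.1866,0.194  0.03:29,0.1902,0.196  0.04:29,0.1910,0.195  0.05:29,0.1906,0.194  0.06:28,0.1915,0.195  0.07:32,0.1907,0.195  0.08:37,0.1877,0.197  0.09:42,0.1851,0.196  0.10:32,0.1896,0.198  0.11:31,0.1898,0.196  0.12:32,0.1895,0.196  0.13:32,0.1905,0.196  0.14:33,0.1884,0.196  
obstacles z max by y (x<.75): [(np.float64(-0.4), 0.139), (np.float64(-0.3), 0.095), (np.float64(-0.2), 0.201), (np.float64(-0.1), 0.027), (np.float64(-0.0), 0.11), (np.float64(0.1), 0.107), (np.float64(0.2), 0.198), (np.float64(0.3), 0.197), (np.floa
[... 433 characters left out ...]
197  -0.03:15,0.1904,0.199  -0.02:13,0.1877,0.197  -0.01:13,0.1833,0.188  0.00:14,0.1830,0.190  0.01:10,0.1835,0.187  0.02:14,0.1856,0.195  0.03:14,0.1915,0.195  0.04:15,0.1916,0.195  0.05:14,0.1899,0.194  0.06:14,0.1926,0.197  0.07:15,0.1905,0.196  0.08:17,0.1890,0.196  0.09:17,0.1906,0.195  0.10:15,0.1898,0.196  0.11:14,0.1920,0.195  0.12:13,0.1923,0.195  0.13:14,0.1894,0.196  0.14:12,0.1920,0.196  
obstacles z max by y (x<.75): [(np.float64(-0.4), 0.412), (np.float64(-0.3), 0.152), (np.float64(-0.2), 0.198), (np.float64(-0.1), 0.033), (np.float64(-0.0), 0.115), (np.float64(0.1), 0.103), (np.float64(0.2), 0.196), (np.float64(0.3), 0.199), (np.float64(0.4), 0.197), (np.float64(0.5), 0.177)]
```

View pics/rail0.png

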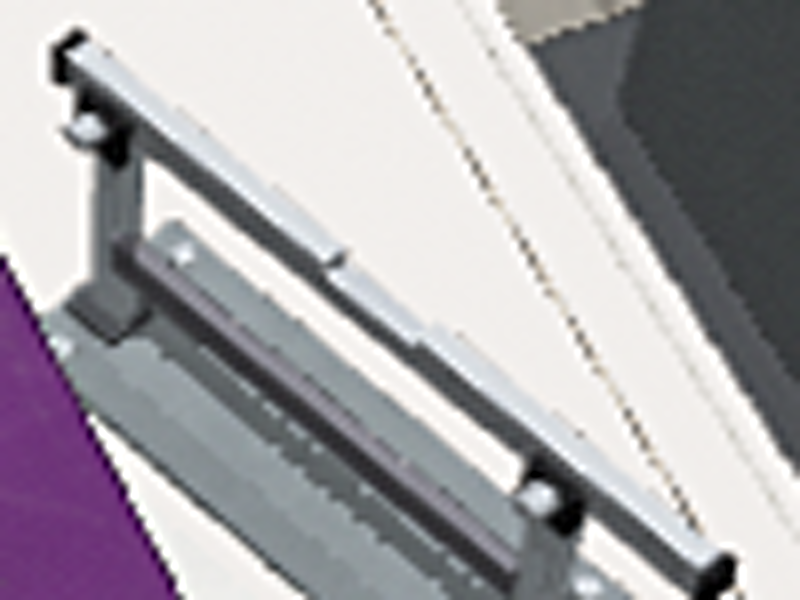

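The zoomed rail shows the notch as a sunken strip between about scene pixels (287,237) and (297.5,248). The depth agrees: a floor about 8 mm lower, roughly 40 mm long and centred near the middle of the rail. Now I'll fit the rail centre line, notch centre, tab and caddy yaw more exactly.

Run:
```python
from h import *
I={n:cv2.imread(f"pics/{n}0.png") for n in("scene","top")}
W={n:world(n,np.load(f"pics/{n}0.npy")) for n in I}
c0=np.array([.523,.3121]);y=np.radians(20.15);d=np.array([-np.sin(y),np.cos(y)]);e=np.array([np.cos(y),np.sin(y)])
for n in I:
    q=W[n][...,:2]-c0;s=q@d;o=q@e;z=W[n][...,2]
    m=(abs(o)<.012)&(z>.1895)&(z<.21)&(abs(s)<.13);A=np.polyfit(s[m],o[m],1)
    print(n,m.sum(),"o fit slope deg",np.degrees(A[0]),"off",A[1],np.percentile(o[m],[3,50,97]))
    f=(abs(o)<.004)&(z>.17)&(z<.21)&(abs(s)<.06);low=z[f]<.187
    best=max(((sum(np.where(abs(s[f]-k)<.019,low,~low)),k) for k in np.arange(-.04,.0401,.0005)));ks=[k for k in np.arange(-.04,.0401,.0005) if sum(np.where(abs(s[f]-k)<.019,low,~low))==best[0]]
    print("notch centre s",ks,best[0],f.sum())
    # base plate / posts centre check: end caps
    ss=s[(abs(o)<.007)&(z>.184)&(z<.2)&(abs(s)<.2)];print("ends",ss.min(),ss.max())
    B=(abs(s)<.2)&(abs(o)<.12)&(abs(z-.010)<.004)&(I[n].max(-1)<200);print("base o",np.percentile(o[B],[1,99]),"s",np.percentile(s[B],[1,99]),B.sum())
# caddy
for n in I:
    w=W[n];h=cv2.cvtColor(I[n],cv2.COLOR_BGR2HSV);z=w[...,2]
    reg=(abs(w[...,0]-.48)<.08)&(abs(w[...,1]+.22)<.08)
    P=w[reg&(h[...,0]>100)&(h[...,0]<130)&(h[...,1]>100)&(w[...,0]>.49)&(z>.03)&(z<.147)]
    c=P[:,:2].mean(0);v=np.linalg.svd(P[:,:2]-c)[2][0];v*=np.sign(v[1]);print(n,"plate",len(P),c.round(4),"yaw",np.degrees(np.arctan2(-v[0],v[1])),((P[:,:2]-c)@v).min(),((P[:,:2]-c)@v).max())
    k=reg&(I[n].max(-1)<75)&(z>.155)&(z<.205);P=w[k];print("tab",len(P),P.mean(0).round(4),np.median(P,0).round(4));t=P[P[:,2]>.19];print(" top",len(t),t.mean(0).round(4))
    F=w[reg&(z<.12)&(z>.006)];r=cv2.minAreaRect(F[F[:,2]<.03][:,:2].astype(np.float32)*1000);print("floor",r)
    bot=reg&(h[...,1]<60)&(z>.05)&(w[...,0]<.51);print("bottle zmax",np.percentile(z[bot],98),w[bot].mean(0).round(3))
```

```text
scene 349 o fit slope deg -0.19092689546301372 off -0.00047375932724607207 [-0.00574045 -0.00043292  0.00448582]
notch centre s [np.float64(0.0005000000000000351), np.float64(0.001500000000000036)] 161 238
ends -0.13964468174161665 0.14183188929763282
base o [-0.04540938  0.03417926] s [-0.12433473  0.10029047] 1411
top 205 o fit slope deg -0.12015626487710002 off 8.724594450133335e-05 [-0.00491749  0.00010201  0.00492836]
notch centre s [np.float64(3.469446951953614e-17), np.float64(0.0005000000000000351), np.float64(0.001500000000000036)] 99 107
ends -0.13987914802132528 0.1410195186165785
base o [-0.06285553  0.11502815] s [-0.12904794  0.17852199] 881
scene plate 121 [ 0.5164 -0.2124] yaw -21.633452480253066 -0.0497472604463821 0.018032738111663775
tab 55 [ 0.5215 -0.2232  0.1828] [ 0.522  -0.2207  0.1874]
 top 26 [ 0.5213 -0.2273  0.196 ]
floor ((477.98345947265625, -211.65530395507812), (142.91722106933594, 161.65689086914062), 7.428395748138428)
bottle zmax 0.09807184756148701 [ 0.483 -0.216  0.077]
top plate 26 [ 0.507 -0.213] yaw -6.596133297212998 -0.041309336410873705 0.015584431593029899
tab 41 [ 0.5186 -0.2263  0.1825] [ 0.5181 -0.2259  0.1868]
 top 18 [ 0.5192 -0.2283  0.1937]
floor ((473.3966064453125, -233.71038818359375), (104.95330047607422, 96.18025970458984), 81.95410919189453)
bottle zmax 0.09521371243422197 [ 0.479 -0.22   0.076]
```

Run:
```python
from h import *
for n,px in (("top",[(339.5,214.9),(361.7,217.7),(340.7,195.4)]),("scene",[(220.4,137.5),(243.2,135.)])):
    print(n,[ray(n,*p,0.004).round(4) for p in px])
I={n:cv2.imread(f"pics/{n}0.png") for n in("scene","top")}
for n in I:
    w=world(n,np.load(f"pics/{n}0.npy"));h=cv2.cvtColor(I[n],cv2.COLOR_BGR2HSV)
    m=((abs(w[...,0]-.48)<.08)&(abs(w[...,1]+.22)<.08)&(h[...,0]>100)&(h[...,0]<130)&(h[...,1]>100)).astype(np.uint8)
    c=max(cv2.findContours(m,0,cv2.CHAIN_APPROX_NONE)[0],key=cv2.contourArea)
    print(n,cv2.approxPolyDP(cv2.convexHull(c),1.3,True)[:,0].tolist())
def f(i,b):return cv2.resize(i[b[0]:b[1],b[2]:b[3]],(400,400),interpolation=cv2.INTER_CUBIC)
cv2.imwrite("pics/cad0.png",cv2.convertScaleAbs(np.hstack([f(I["scene"],(85,145,200,260)),f(I["top"],(175,225,330,380))]),alpha=1.4))
```

```text
top [array([ 0.4518, -0.1826,  0.004 ]), array([ 0.4403, -0.2625,  0.004 ]), array([ 0.523 , -0.1912,  0.004 ])]
scene [array([ 0.5242, -0.1963,  0.004 ]), array([ 0.452 , -0.1773,  0.004 ])]
scene [[216, 102], [236, 109], [242, 131], [241, 135], [220, 137], [216, 120]]
top [[348, 193], [354, 197], [361, 209], [360, 216], [340, 213], [342, 195]]
```

View pics/cad0.png

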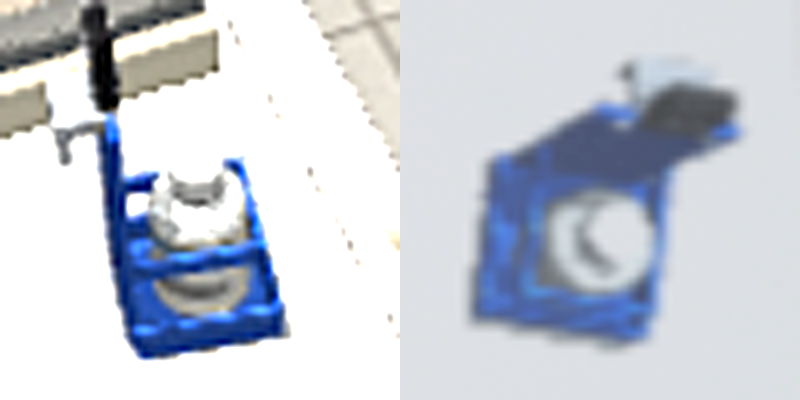

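The right-hand crop gives a caddy yaw of about −9° (front edge from (475,320) to (645,343)) and the tab near (690,108). So the tab is at about (0.520, −0.2275), with its grip point 0.174 m up. I'll start moving, with jaws along the caddy's x.

Request:
play_rows(
  increments=[
    [60,0.06,-0.07,0.05,0,0,-0.05],
    [60,0.12,-0.14,0.1,0,0,-0.11],
    [60,0.18,-0.21,0.15,0,0,-0.17],
    [60,0.24,-0.28,0.2,0,0,-0.24],
    [60,0.3,-0.34,0.22,0,0,-0.31],
    [60,0.36,-0.41,0.24,0,0,-0.38],
    [60,0.42,-0.47,0.24,0,0,-0.45],
    [60,0.48,-0.54,0.24,0,0,-0.52],
    [60,0.53,-0.6,0.24,0,0,-0.59],
    [60,0.58,-0.66,0.24,0,0,-0.66],
  ],
)

```text
time_s: 0.93
eef_pos: [0.4105, 0.2856, 0.3277]
tcp_rot: [0.604, 0.797, 0.0, 0.0]
wrist_force: [0.9, 0.6, -0.8]
grip_width: 0.0603
```

Request:
play_rows(
  increments=[
    [50,0.015,-0.08,0,0,0,-0.03],
    [50,0.03,-0.16,0,0,0,-0.06],
    [50,0.045,-0.24,0,0,0,-0.09],
    [50,0.06,-0.32,0,0,0,-0.12],
    [50,0.075,-0.4,0,0,0,-0.15],
    [50,0.09,-0.48,0,0,0,-0.18],
    [50,0.105,-0.56,0,0,0,-0.21],
    [50,0.12,-0.64,0,0,0,-0.24],
    [50,0.135,-0.72,0,0,0,-0.27],
    [50,0.15,-0.8,-0.06,0,0,-0.278],
  ],
)

```text
time_s: 1.77
eef_pos: [0.4843, -0.1091, 0.306]
tcp_rot: [0.761, 0.648, 0.001, 0.003]
wrist_force: [1.7, -1.0, -0.2]
grip_width: 0.0502
```

Request:
play_rows(
  increments=[
    [50,0.004,-0.08,-0.04,0,0,0],
    [50,0.008,-0.157,-0.06,0,0,0],
    [50,0.008,-0.157,-0.08,0,0,0],
    [50,0.008,-0.157,-0.1,0,0,0],
    [50,0.008,-0.157,-0.12,0,0,0],
    [50,0.008,-0.157,-0.12,0,0,0],
    [50,0.008,-0.157,-0.12,0,0,0],
    [50,0.008,-0.157,-0.12,0,0,0],
    [50,0.008,-0.157,-0.12,0,0,0],
    [50,0.008,-0.157,-0.12,0,0,0],
  ],
)

```text
time_s: 2.6
eef_pos: [0.4876, -0.1839, 0.2436]
tcp_rot: [0.76, 0.65, 0.0, 0.001]
wrist_force: [0.1, -0.0, 0.9]
grip_width: 0.0499
```

Request:
play_rows(
  increments=[
    [50,0.03,-0.04,0,0,0,0],
    [50,0.065,-0.087,0,0,0,0],
    [50,0.065,-0.087,-0.03,0,0,0],
    [50,0.065,-0.087,-0.06,0,0,0],
    [50,0.065,-0.087,-0.09,0,0,0],
    [50,0.065,-0.087,-0.12,0,0,0],
    [50,0.065,-0.087,-0.15,0,0,0],
    [50,0.065,-0.087,-0.175,0,0,0],
    [50,0.065,-0.087,-0.175,0,0,0],
    [50,0.065,-0.087,-0.175,0,0,0],
  ],
)

```text
time_s: 3.43
eef_pos: [0.5195, -0.2274, 0.1552]
tcp_rot: [0.76, 0.65, -0.0, -0.0]
wrist_force: [0.7, -0.3, -0.3]
grip_width: 0.0501
```

Run:
```python
from h import *
s=monitor.get_state();print(s["time_s"],s["eef_pos"],s["wrist_force"],s["moment"])
I={}
for n in("scene","top"):
    im,d=optics.read_camera(n);I[n]=im;np.save(f"pics/{n}1.npy",d)
    for g in ([.52,-.2275,.174],list(s["eef_pos"])): print(n,proj(n,g).round(1))
def f(i,b):return cv2.resize(i[b[0]:b[1],b[2]:b[3]],(400,400),interpolation=cv2.INTER_CUBIC)
cv2.imwrite("pics/cad1.png",cv2.convertScaleAbs(np.hstack([f(I["scene"],(85,145,190,250)),f(I["top"],(165,225,320,380))]),alpha=1.4))
```

```text
3.4333 [ 0.51946933 -0.22736392  0.15516187] [ 0.69098126 -0.25378675 -0.34882229] [ 0.0082724  -0.03266941 -0.0243784 ]
scene [215.   93.8]
scene [215.5  98.2]
top [365.  188.5]
top [363.2 189.6]
```

View pics/cad1.png

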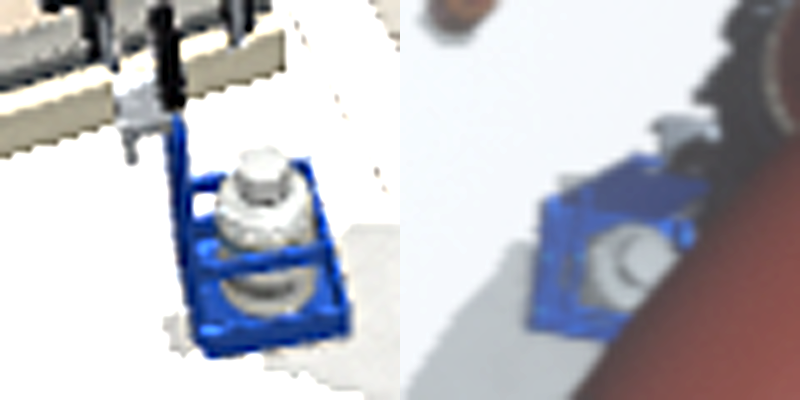

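The scene crop shows the tab at about (168,60), midway between the open fingers at (100,30) and (235,30). I'll close now.

Request:
play_rows(
  increments=[
    [35,0,0,0,0,0,0],
    [25,0,0,0,0,0,0],
    [20,0,0,0,0,0,0],
    [16,0,0,0,0,0,0],
    [13,0,0,0,0,0,0],
    [11,0,0,0,0,0,0],
    [8,0,0,0,0,0,0],
    [5,0,0,0,0,0,0],
    [5,0,0,0,0,0,0],
    [5,0,0,0,0,0,0],
  ],
)

```text
time_s: 4.37
eef_pos: [0.5199, -0.2277, 0.1555]
tcp_rot: [0.76, 0.65, 0.0, 0.0]
wrist_force: [1.7, 1.2, 3.0]
grip_width: 0.0106
```

Request:
play_rows(
  increments=[
    [5,0,0,0.01,0,0,0],
    [5,0,0,0.02,0,0,0],
    [5,0,0,0.03,0,0,0],
    [5,0,0,0.04,0,0,0],
    [5,0,0,0.05,0,0,0],
    [5,0,0,0.06,0,0,0],
    [5,0,0,0.07,0,0,0],
    [5,0,0,0.08,0,0,0],
    [5,0,0,0.08,0,0,0],
    [5,0,0,0.08,0,0,0],
  ],
)

```text
time_s: 5.2
eef_pos: [0.5198, -0.2278, 0.1956]
tcp_rot: [0.76, 0.65, 0.0, 0.0]
wrist_force: [-0.7, 0.3, -4.4]
grip_width: 0.0104
```

Run:
```python
from h import *
s=monitor.get_state();print(s["time_s"],s["eef_pos"],s["tcp_rot"],s["wrist_force"],s["moment"],s["grip_width"])
```

```text
5.2 [ 0.51983089 -0.22783529  0.19559642] [7.60202069e-01 6.49686616e-01 5.00678032e-05 3.36234334e-04] [-0.68817185  0.26105617 -4.43010944] [-0.06260123 -0.07395382  0.01478083] 0.010410712940365083
```

Request:
play_rows(
  increments=[
    [5,-0.01,0.01,0.03,0,0,0],
    [5,-0.025,0.03,0.06,0,0,0.02],
    [5,-0.045,0.07,0.09,0,0,0.04],
    [5,-0.065,0.12,0.12,0,0,0.06],
    [5,-0.085,0.17,0.15,0,0,0.08],
    [5,-0.105,0.23,0.17,0,0,0.1],
    [5,-0.125,0.29,0.185,0,0,0.12],
    [5,-0.145,0.35,0.19,0,0,0.14],
    [5,-0.16,0.41,0.19,0,0,0.16],
    [5,-0.16,0.47,0.19,0,0,0.18],
  ],
)

```text
time_s: 6.03
eef_pos: [0.4385, 0.0086, 0.2907]
tcp_rot: [0.661, 0.751, 0.0, 0.0]
wrist_force: [0.8, 0.3, -2.6]
grip_width: 0.0106
```

Request:
play_rows(
  increments=[
    [5,0,0.06,0,0,0,0.02],
    [5,0,0.12,0,0,0,0.04],
    [5,0,0.18,0,0,0,0.06],
    [5,0,0.24,0,0,0,0.08],
    [5,0.0,0.3,0,0,0,0.1],
    [5,0.0,0.36,0,0,0,0.12],
    [5,0.0,0.42,0,0,0,0.14],
    [5,0.0,0.47,0,0,0,0.145],
    [5,0.0,0.5,0,0,0,0.145],
    [5,0.0,0.52,0,0,0,0.145],
  ],
)

```text
time_s: 6.87
eef_pos: [0.4392, 0.269, 0.2898]
tcp_rot: [0.571, 0.821, -0.0, -0.0]
wrist_force: [0.1, -1.0, -3.1]
grip_width: 0.0102
```

Request:
play_rows(
  increments=[
    [5,0,0,0,0,0,0],
    [5,0,0,0,0,0,0],
    [5,0,0,0,0,0,0],
    [5,0,0,0,0,0,0],
    [5,0,0,0,0,0,0],
    [5,0,0,0,0,0,0],
    [5,0,0,0,0,0,0],
    [5,0,0,0,0,0,0],
    [5,0,0,0,0,0,0],
    [5,0,0,0,0,0,0],
  ],
)

```text
time_s: 7.7
eef_pos: [0.4397, 0.2673, 0.2903]
tcp_rot: [0.572, 0.821, 0.0, 0.0]
wrist_force: [-0.8, -0.2, -3.5]
grip_width: 0.0103
```

Run:
```python
from h import *
s=monitor.get_state();print(s["time_s"],s["eef_pos"],s["tcp_rot"],s["wrist_force"],s["moment"],s["grip_width"])
x,y=s["tcp_rot"][:2];print("tool y deg",2*np.degrees(np.arctan2(y,x))-90)
```

```text
7.7 [0.4396636  0.26729    0.29027177] [5.71520977e-01 8.20587455e-01 2.44079402e-05 2.77053006e-05] [-0.84955314 -0.24993496 -3.4543365 ] [ 0.06332199 -0.06963651 -0.02181695] 0.01029592873398207
tool y deg 20.28728718005611
```

Request:
play_rows(
  increments=[
    [5,0.015,0.008,0,0,0,0],
    [5,0.035,0.02,0,0,0,0],
    [5,0.055,0.032,0,0,0,0],
    [5,0.075,0.044,0,0,0,0],
    [5,0.095,0.055,0,0,0,0],
    [5,0.115,0.067,-0.02,0,0,0],
    [5,0.135,0.078,-0.04,0,0,0],
    [5,0.145,0.084,-0.06,0,0,0],
    [5,0.145,0.084,-0.07,0,0,0],
    [5,0.145,0.084,-0.07,0,0,0],
  ],
)

```text
time_s: 8.53
eef_pos: [0.5112, 0.3091, 0.2534]
tcp_rot: [0.571, 0.821, -0.001, -0.001]
wrist_force: [0.6, -0.6, -3.7]
grip_width: 0.0107
```

Run:
```python
from h import *
s=monitor.get_state();print(s["time_s"],s["eef_pos"],s["wrist_force"],s["moment"])
I={}
for n in("scene","top"):
    im,d=optics.read_camera(n);I[n]=im;np.save(f"pics/{n}2.npy",d);cv2.imwrite(f"pics/{n}2.png",im)
def f(i,b):return cv2.resize(i[b[0]:b[1],b[2]:b[3]],(400,400),interpolation=cv2.INTER_CUBIC)
cv2.imwrite("pics/hov.png",cv2.convertScaleAbs(np.hstack([f(I["scene"],(200,270,250,320)),f(I["top"],(155,225,155,225))]),alpha=1.3))
p=s["eef_pos"];e=np.array([.938,.347,0]);y=np.array([-.347,.938,0])
for k in(-.016,.016): print([proj("scene",p+.011*e+k*y+np.array([0,0,z])+a*e).round(1).tolist() for a in(.008,.0105) for z in(-.0335,-.0055)])
```

```text
8.5333 [0.51124929 0.30906464 0.25341441] [ 0.60226911 -0.61601403 -3.68920904] [-0.04406146 -0.09773667  0.0066895 ]
[[285.7, 233.5], [286.5, 228.0], [285.0, 234.1], [285.7, 228.6]]
[[295.3, 242.3], [296.3, 236.9], [294.6, 243.0], [295.5, 237.6]]
```

View pics/hov.png

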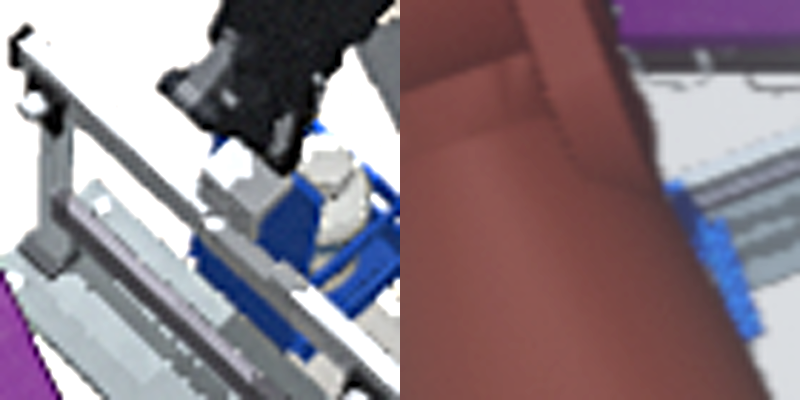

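The scene crop shows the claw hovering over the rail. Its lip edge at scene pixels (285.5,234)–(295.5,241) matches the prediction within 1–2 px, directly above the notch. I'll lower it slowly.

Request:
play_rows(
  increments=[
    [5,0,0,-0.008,0,0,0],
    [5,0,0,-0.016,0,0,0],
    [5,0,0,-0.024,0,0,0],
    [5,0,0,-0.032,0,0,0],
    [5,0,0,-0.04,0,0,0],
    [5,0,0,-0.048,0,0,0],
    [5,0,0,-0.056,0,0,0],
    [5,0,0,-0.06,0,0,0],
    [5,0,0,-0.06,0,0,0],
    [5,0,0,-0.06,0,0,0],
  ],
)

```text
time_s: 9.47
eef_pos: [0.5121, 0.3093, 0.2252]
tcp_rot: [0.571, 0.821, -0.0, -0.0]
wrist_force: [0.4, 0.1, -3.5]
grip_width: 0.0107
```

```bash
cat > st.py <<'E'
from h import *
s=monitor.get_state();e=np.array([.938,.347,0]);y=np.array([-.347,.938,0])
x,yy=s["tcp_rot"][:2]
c=s["eef_pos"]+.011*e-np.array([.523,.3121,0]);f=s["wrist_force"]
print(s["time_s"],s["eef_pos"].round(4),"claw o,s",(c@e).round(4),(c@y).round(4),"F e,y,z",(f@e).round(2),(f@y).round(2),f[2].round(2),"M e,y,z",(s["moment"]@e).round(3),(s["moment"]@y).round(3),s["moment"][2].round(3),s["grip_width"].round(4),s["tcp_rot"].round(4))
E
python3 st.py
```

```text
Traceback (most recent call last):
  File "st.py", line 5, in <module>
    print(s["time_s"],s["eef_pos"].round(4),"claw o,s",(c@e).round(4),(c@y).round(4),"F e,y,z",(f@e).round(2),(f@y).round(2),f[2].round(2),"M e,y,z",(s["moment"]@e).round(3),(s["moment"]@y).round(3),s["moment"][2].round(3),s["grip_width"].round(4),s["tcp_rot"].round(4))
                                                                                                                                                                                                                               ^^^^^^^^^^^^^^^^^^^^^
AttributeError: 'float' object has no attribute 'round'
```

Request:
play_rows(
  increments=[
    [5,0,0,-0.003,0,0,0],
    [5,0,0,-0.006,0,0,0],
    [5,0,0,-0.009,0,0,0],
    [5,0,0,-0.012,0,0,0],
    [5,0,0,-0.014,0,0,0],
    [5,0,0,-0.016,0,0,0],
    [5,0,0,-0.018,0,0,0],
    [5,0,0,-0.02,0,0,0],
    [5,0,0,-0.02,0,0,0],
    [5,0,0,-0.02,0,0,0],
  ],
)

```text
time_s: 10.3
eef_pos: [0.5121, 0.3093, 0.2152]
tcp_rot: [0.572, 0.821, 0.0, -0.0]
wrist_force: [-0.4, -0.7, -3.5]
grip_width: 0.0103
```

```bash
sed -i 's/s\["grip_width"\].round(4)/round(float(s["grip_width"]),4)/' st.py; python3 st.py
```

```text
10.3 [0.5121 0.3093 0.2152] claw o,s -0.0001 0.0012 F e,y,z -0.62 -0.56 -3.53 M e,y,z -0.008 -0.036 0.027 0.0103 [ 0.5715  0.8206  0.     -0.    ]
```

The lip is past the rail's top without contact. I'll continue down through rail-top height in small steps.

Request:
play_rows(
  increments=[
    [5,0,0,-0.003,0,0,0],
    [5,0,0,-0.006,0,0,0],
    [5,0,0,-0.009,0,0,0],
    [5,0,0,-0.011,0,0,0],
    [5,0,0,-0.012,0,0,0],
    [5,0,0,-0.013,0,0,0],
    [5,0,0,-0.014,0,0,0],
    [5,0,0,-0.015,0,0,0],
    [5,0,0,-0.016,0,0,0],
    [5,0,0,-0.016,0,0,0],
  ],
)

```text
time_s: 11.13
eef_pos: [0.5121, 0.3093, 0.2071]
tcp_rot: [0.572, 0.821, -0.0, -0.0]
wrist_force: [-0.2, 0.2, -2.6]
grip_width: 0.0106
```

```bash
python3 st.py
```

```text
11.1333 [0.5121 0.3093 0.2071] claw o,s -0.0002 0.0012 F e,y,z -0.11 0.27 -2.59 M e,y,z -0.008 -0.063 0.052 0.0106 [ 0.5715  0.8206 -0.     -0.    ]
```

Request:
play_rows(
  increments=[
    [5,0,0,-0.001,0,0,0],
    [5,0,0,-0.001,0,0,0],
    [5,0,0,-0.002,0,0,0],
    [5,0,0,-0.002,0,0,0],
    [5,0,0,-0.003,0,0,0],
    [5,0,0,-0.003,0,0,0],
    [5,0,0,-0.004,0,0,0],
    [5,0,0,-0.004,0,0,0],
    [5,0,0,-0.004,0,0,0],
    [5,0,0,-0.004,0,0,0],
  ],
)

```text
time_s: 11.97
eef_pos: [0.5122, 0.3093, 0.2053]
tcp_rot: [0.572, 0.821, 0.0, 0.0]
wrist_force: [0.7, 0.4, -2.6]
grip_width: 0.0107
```

```bash
python3 st.py
```

```text
11.9667 [0.5122 0.3093 0.2053] claw o,s -0.0001 0.0012 F e,y,z 0.78 0.18 -2.64 M e,y,z -0.001 -0.104 -0.058 0.0107 [0.5715 0.8206 0.     0.    ]
```

No contact 3 mm below the rail-top level, so the claw is entering the notch. On down to its floor, expected at TCP z ≈ 0.2005.

Request:
play_rows(
  increments=[
    [5,0,0,-0.001,0,0,0],
    [5,0,0,-0.002,0,0,0],
    [5,0,0,-0.003,0,0,0],
    [5,0,0,-0.004,0,0,0],
    [5,0,0,-0.005,0,0,0],
    [5,0,0,-0.006,0,0,0],
    [5,0,0,-0.006,0,0,0],
    [5,0,0,-0.007,0,0,0],
    [5,0,0,-0.007,0,0,0],
    [5,0,0,-0.007,0,0,0],
  ],
)

```text
time_s: 12.8
eef_pos: [0.5122, 0.3093, 0.2017]
tcp_rot: [0.572, 0.821, 0.0, 0.0]
wrist_force: [-0.3, -0.5, -3.1]
grip_width: 0.0105
```

```bash
python3 st.py
```

```text
12.8 [0.5122 0.3093 0.2017] claw o,s -0.0001 0.0011 F e,y,z -0.5 -0.39 -3.13 M e,y,z 0.03 -0.001 0.01 0.0105 [0.5715 0.8206 0.     0.    ]
```

Request:
play_rows(
  increments=[
    [5,0,0,-0.001,0,0,0],
    [5,0,0,-0.001,0,0,0],
    [5,0,0,-0.002,0,0,0],
    [5,0,0,-0.002,0,0,0],
    [5,0,0,-0.003,0,0,0],
    [5,0,0,-0.003,0,0,0],
    [5,0,0,-0.003,0,0,0],
    [5,0,0,-0.003,0,0,0],
    [5,0,0,-0.003,0,0,0],
    [5,0,0,-0.003,0,0,0],
  ],
)

```text
time_s: 13.63
eef_pos: [0.5122, 0.3094, 0.2004]
tcp_rot: [0.572, 0.821, 0.0, 0.0]
wrist_force: [-0.1, 0.7, -2.1]
grip_width: 0.0101
```

```bash
python3 st.py
```

```text
13.6333 [0.5122 0.3094 0.2004] claw o,s -0.0001 0.0012 F e,y,z 0.17 0.69 -2.14 M e,y,z 0.052 -0.053 -0.012 0.0101 [5.715e-01 8.206e-01 1.000e-04 1.000e-04]
```

Request:
play_rows(
  increments=[
    [5,0,0,-0.001,0,0,0],
    [5,0,0,-0.001,0,0,0],
    [5,0,0,-0.001,0,0,0],
    [5,0,0,-0.002,0,0,0],
    [5,0,0,-0.002,0,0,0],
    [5,0,0,-0.002,0,0,0],
    [5,0,0,-0.002,0,0,0],
    [5,0,0,-0.002,0,0,0],
    [5,0,0,-0.002,0,0,0],
    [5,0,0,-0.002,0,0,0],
  ],
)

```text
time_s: 14.47
eef_pos: [0.5122, 0.3094, 0.2003]
tcp_rot: [0.571, 0.821, 0.0, 0.0]
wrist_force: [-3.2, -0.8, 7.5]
grip_width: 0.0105
```

```bash
python3 st.py
```

```text
14.4667 [0.5122 0.3094 0.2003] claw o,s -0.0 0.0012 F e,y,z -3.27 0.4 7.46 M e,y,z 0.096 0.71 -0.012 0.0105 [5.715e-01 8.206e-01 4.000e-04 3.000e-04]
```

Contact came at TCP z = 0.2003 (about 10 N), exactly the notch floor (0.185 + 0.0155) and 8 mm below the rail-top level, so the claw is seated. I'll relieve the load and tilt slowly about the rail so the lower end leans back.

Request:
play_rows(
  increments=[
    [5,0,0,0.001,0,0,0],
    [5,0,0,0.001,0,0,0],
    [5,-0.0003,-0.0001,0.001,0.002,-0.005,0],
    [5,-0.0005,-0.0002,0.001,0.004,-0.01,0],
    [5,-0.0007,-0.0002,0.001,0.006,-0.016,0],
    [5,-0.0009,-0.0003,0.001,0.008,-0.021,0],
    [5,-0.0012,-0.0004,0.001,0.01,-0.026,0],
    [5,-0.0014,-0.0005,0.001,0.0116,-0.0313,0],
    [5,-0.0014,-0.0005,0.001,0.0116,-0.0313,0],
    [5,-0.0014,-0.0005,0.001,0.0116,-0.0313,0],
  ],
)

```text
time_s: 15.3
eef_pos: [0.5115, 0.3091, 0.1998]
tcp_rot: [0.571, 0.82, 0.022, 0.015]
wrist_force: [-1.6, 0.6, 2.9]
grip_width: 0.0107
```

```bash
python3 st.py
```

```text
15.3 [0.5115 0.3091 0.1998] claw o,s -0.0008 0.0012 F e,y,z -1.29 1.16 2.86 M e,y,z 0.113 0.169 0.006 0.0107 [0.5713 0.8203 0.0218 0.0151]
```

Request:
play_rows(
  increments=[
    [5,-0.0001,-0.0001,0,0.001,-0.003,0],
    [5,-0.0002,-0.0001,0,0.002,-0.005,0],
    [5,-0.0004,-0.0001,0,0.003,-0.008,0],
    [5,-0.0005,-0.0002,0,0.004,-0.011,0],
    [5,-0.0006,-0.0002,0,0.005,-0.013,0],
    [5,-0.0008,-0.0003,0,0.0058,-0.0156,0],
    [5,-0.0008,-0.0003,0,0.0058,-0.0156,0],
    [5,-0.0008,-0.0003,0,0.0058,-0.0156,0],
    [5,-0.0008,-0.0003,0,0.0058,-0.0156,0],
    [5,-0.0008,-0.0003,0,0.0058,-0.0156,0],
  ],
)

```text
time_s: 16.13
eef_pos: [0.5111, 0.3089, 0.1996]
tcp_rot: [0.571, 0.82, 0.032, 0.022]
wrist_force: [0.6, -0.0, 1.9]
grip_width: 0.0103
```

```bash
python3 st.py
```

```text
16.1333 [0.5111 0.3089 0.1996] claw o,s -0.0013 0.0011 F e,y,z 0.55 -0.26 1.87 M e,y,z 0.076 -0.051 -0.008 0.0103 [0.5711 0.8199 0.0322 0.0224]
```

Request:
play_rows(
  increments=[
    [5,-0.0001,0,0,0.001,-0.0015,0],
    [5,-0.0001,0,0,0.001,-0.003,0],
    [5,-0.0002,-0.0001,0,0.0015,-0.004,0],
    [5,-0.0002,-0.0001,0,0.002,-0.0055,0],
    [5,-0.0003,-0.0001,0,0.0025,-0.007,0],
    [5,-0.0004,-0.0001,0,0.003,-0.008,0],
    [5,-0.0004,-0.0001,0,0.003,-0.008,0],
    [5,-0.0004,-0.0001,0,0.003,-0.008,0],
    [5,-0.0004,-0.0001,0,0.003,-0.008,0],
    [5,-0.0004,-0.0001,0,0.003,-0.008,0],
  ],
)

```text
time_s: 16.97
eef_pos: [0.5106, 0.3088, 0.1996]
tcp_rot: [0.571, 0.82, 0.037, 0.026]
wrist_force: [-3.3, -1.5, 0.1]
grip_width: 0.0107
```

```bash
python3 st.py
```

```text
16.9667 [0.5106 0.3088 0.1996] claw o,s -0.0018 0.0012 F e,y,z -3.65 -0.24 0.14 M e,y,z 0.01 0.967 0.021 0.0107 [0.5709 0.8197 0.0375 0.026 ]
```

The force jumped (−3.7 N forward, moment 0.97 N m), so the back plate is touching the rest bar at about 5.2° tilt. Now I'll open very gradually.

Request:
play_rows(
  increments=[
    [9,0,0,0,0,0,0],
    [10,0,0,0,0,0,0],
    [10.5,0,0,0,0,0,0],
    [11,0,0,0,0,0,0],
    [11.3,0,0,0,0,0,0],
    [11.6,0,0,0,0,0,0],
    [11.9,0,0,0,0,0,0],
    [12.2,0,0,0,0,0,0],
    [12.5,0,0,0,0,0,0],
    [12.8,0,0,0,0,0,0],
  ],
)

```text
time_s: 17.8
eef_pos: [0.5113, 0.309, 0.2001]
tcp_rot: [0.571, 0.82, 0.038, 0.027]
wrist_force: [0.5, -0.0, -1.1]
grip_width: 0.013
```

```bash
python3 st.py
```

```text
17.8 [0.5113 0.309  0.2001] claw o,s -0.001 0.0012 F e,y,z 0.44 -0.17 -1.09 M e,y,z 0.002 0.152 -0.056 0.013 [0.5709 0.8197 0.0383 0.0266]
```

Request:
play_rows(
  increments=[
    [13.1,0,0,0,0,0,0],
    [13.4,0,0,0,0,0,0],
    [13.7,0,0,0,0,0,0],
    [14,0,0,0,0,0,0],
    [14.4,0,0,0,0,0,0],
    [14.8,0,0,0,0,0,0],
    [15.2,0,0,0,0,0,0],
    [15.6,0,0,0,0,0,0],
    [16,0,0,0,0,0,0],
    [16.5,0,0,0,0,0,0],
  ],
)

```text
time_s: 18.63
eef_pos: [0.5109, 0.3089, 0.1998]
tcp_rot: [0.571, 0.82, 0.038, 0.026]
wrist_force: [-0.8, 0.1, -0.4]
grip_width: 0.0166
```

Request:
play_rows(
  increments=[
    [17,0,0,0,0,0,0],
    [17.5,0,0,0,0,0,0],
    [18,0,0,0,0,0,0],
    [19,0,0,0,0,0,0],
    [20,0,0,0,0,0,0],
    [21,0,0,0,0,0,0],
    [22,0,0,0,0,0,0],
    [23,0,0,0,0,0,0],
    [24,0,0,0,0,0,0],
    [24,0,0,0,0,0,0],
  ],
)

```text
time_s: 19.47
eef_pos: [0.5109, 0.3089, 0.1997]
tcp_rot: [0.571, 0.82, 0.038, 0.026]
wrist_force: [0.9, -1.2, 0.6]
grip_width: 0.0242
```

```bash
python3 st.py
python3 - <<'E'
from h import *
I,d=optics.read_camera("scene")
cv2.imwrite("pics/rel.png",cv2.resize(I[195:280,245:345],(800,600),interpolation=cv2.INTER_CUBIC))
E
```

```text
19.4667 [0.5109 0.3089 0.1997] claw o,s -0.0015 0.0012 F e,y,z 0.44 -1.48 0.58 M e,y,z 0.032 0.109 0.064 0.0242 [0.5709 0.8197 0.0378 0.0262]
```

View pics/rel.png

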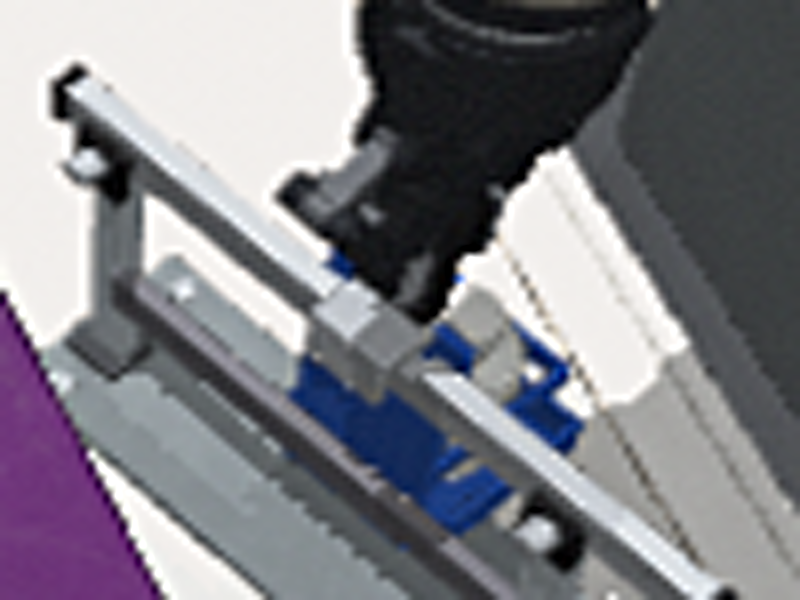

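The picture shows the claw seated over the rail in the notch (about (365,345)), the back plate against the rest bar, and the fingers apart around the tab. I'll withdraw along the tilted tool axis.

Request:
play_rows(
  increments=[
    [27,0,0,0,0,0,0],
    [30,0,0,0,0,0,0],
    [32,0,0,0,0,0,0],
    [32,-0.0008,-0.0003,0.01,0,0,0],
    [32,-0.0016,-0.0006,0.02,0,0,0],
    [32,-0.0025,-0.001,0.03,0,0,0],
    [32,-0.004,-0.0015,0.05,0,0,0],
    [32,-0.006,-0.002,0.07,0,0,0],
    [32,-0.008,-0.003,0.1,0,0,0],
    [32,-0.011,-0.004,0.13,0,0,0],
  ],
)

```text
time_s: 20.35
eef_pos: [0.5053, 0.3069, 0.2663]
tcp_rot: [0.571, 0.82, 0.038, 0.026]
wrist_force: [0.5, -0.3, 0.5]
grip_width: 0.0321
```

Request:
play_rows(
  increments=[
    [32,0,0,0.04,0,0,0],
    [32,0,0,0.08,0,0,0],
    [32,0,0,0.12,0,0,0],
    [32,0,0,0.15,0,0,0],
    [32,-0.05,-0.03,0.17,0,0,0],
    [32,-0.1,-0.1,0.18,0,0,0],
    [32,-0.13,-0.17,0.18,0,0,0],
    [32,-0.15,-0.24,0.18,0,0,0],
    [32,-0.15,-0.32,0.18,0,0,0],
    [32,-0.15,-0.4,0.18,0,0,0],
  ],
)

```text
time_s: 21.18
eef_pos: [0.4295, 0.1059, 0.3564]
tcp_rot: [0.57, 0.82, 0.039, 0.027]
wrist_force: [1.6, -0.5, 0.9]
grip_width: 0.0321
```

Request:
play_rows(
  increments=[
    [32,0,-0.05,0,0,0,0],
    [32,0,-0.1,0,0,0,0],
    [32,0,-0.1,0,0,0,0],
    [32,0,-0.1,0,0,0,0],
    [32,0,-0.1,0,0,0,0],
    [32,0,-0.1,0,0,0,0],
    [32,0,-0.1,0,0,0,0],
    [32,0,-0.1,0,0,0,0],
    [32,0,-0.1,0,0,0,0],
    [32,0,-0.1,0,0,0,0],
  ],
)

```text
time_s: 22.02
eef_pos: [0.4303, 0.0573, 0.3548]
tcp_rot: [0.571, 0.82, 0.038, 0.026]
wrist_force: [-0.4, -0.4, -0.1]
grip_width: 0.032
```

```bash
python3 st.py
python3 - <<'E'
from h import *
I={}
for n in("scene","top"):
    I[n],d=optics.read_camera(n);w=world(n,d)
    e=np.array([.938,.347]);q=w[...,:2]-[.523,.3121];o=q@e;s=q@[-.347,.938];z=w[...,2]
    m=(I[n].max(-1)<75)&(abs(s)<.03)&(o>-.04)&(o<.02)&(z>.2)&(z<.26);print(n,"tab",m.sum(),[np.median(a[m]).round(4) for a in(o,s,z)],"max z",z[m].max() if m.any() else 0)
    c=(I[n].max(-1)>75)&(abs(s)<.03)&(abs(o)<.016)&(z>.189)&(z<.21);print("claw s range",np.percentile(s[c&(z>.1965)],[3,97]) if (c&(z>.1965)).any() else 0,"z",np.median(z[c&(abs(s)<.012)]))
    h=cv2.cvtColor(I[n],cv2.COLOR_BGR2HSV);b=(h[...,0]>100)&(h[...,0]<130)&(h[...,1]>100)&(abs(s)<.06)&(o>-.15)&(o<.03)&(z<.2);print("blue z",np.percentile(z[b],[1,99]),b.sum())
f=lambda i,b:cv2.resize(i[b[0]:b[1],b[2]:b[3]],(400,400),interpolation=cv2.INTER_CUBIC)
cv2.imwrite("pics/end.png",np.hstack([f(I["scene"],(140,350,160,370)),f(I["top"],(120,240,120,240))]))
E
```

```text
22.0167 [0.4303 0.0573 0.3548] claw o,s -0.1643 -0.2069 F e,y,z -0.53 -0.24 -0.09 M e,y,z 0.009 0.11 0.033 0.032 [0.5706 0.82   0.0378 0.0262]
scene tab 127 [np.float64(-0.0118), np.float64(0.0019), np.float64(0.227)] max z 0.24385977772893633
claw s range [-0.01998711  0.02044445] z 0.19535236659802016
blue z [0.04134346 0.19499253] 366
top tab 19 [np.float64(-0.0196), np.float64(-0.0017), np.float64(0.2385)] max z 0.24222854395267382
claw s range [-0.01609428  0.01662971] z 0.19473361803899272
blue z [0.00523482 0.19526828] 292
```

View pics/end.png

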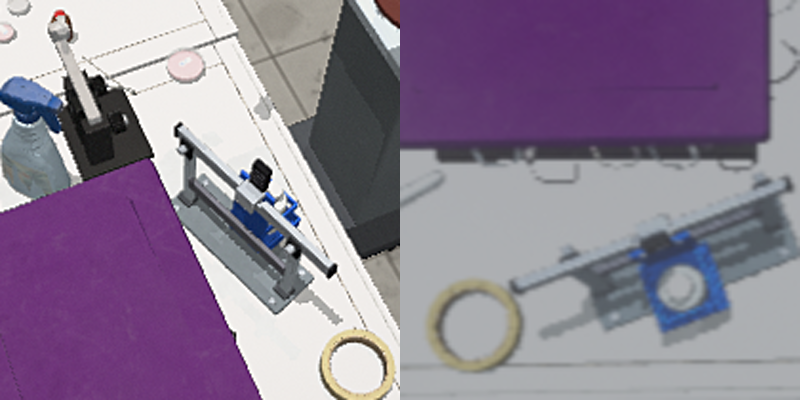

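The picture shows the caddy hanging on the rail (scene crop (262,200), top crop (680,280)), bottle to the front, with the bystanders where they were. The claw top at z ≈ 0.195 is 10 mm above the notch floor, as it should be when seated. Handing in.

```bash
python3 -c "
from cell import ticket
print(ticket.sign_off())"
```

```text
the job is handed in; nothing more can be done
None
```

The caddy now hangs on the rail with its claw fully down in the notch and the bottle to the front, and I handed the job in at about 22 s of the 72 s.

- **Lift and seating:** I gripped the tab across its thickness, carried the caddy to the front of the stand and lowered it in small steps. There was no contact at rail-top height. The claw landed on the notch floor at TCP z = 0.2003 m, against 0.2005 expected, with a push of about 11 N.
- **Feeling for the notch:** Depth images from both cameras had already shown the notch within about 1 mm of the rail's middle. I felt for it only by lowering and did not slide sideways to feel its ends.
- **Letting go:** I tilted the caddy back about the rail until the plate met the rest bar at about 5°. I then opened the fingers over about 2.5 s and withdrew.
- **Last checks:** The claw top measured about 0.195 m and the top of the tab about 0.242 m, both as expected for a seated claw. The wrist force read near zero with the gripper well clear. The pink dish and tape roll looked unmoved by eye, but I did not re-measure any of the loose things or single out the brown bottle.
- **Disagreements:** My estimates of the caddy's yaw before the grasp ranged from −7° to −22°. I used −9° and the jaws closed on the tab without trouble. The tab's position after release also differed by about 8 mm between the two cameras, because each sees a different face of it.

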